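Secure the demo van with a quarter turn of play

TASK

Slide the wooden toy van along its display stand until its nose is fully against the backstop. Then turn the thumbscrew clockwise, past the soft part where its spring-loaded pad lands on the van's roof, until you feel it bottom firmly, without crushing the van, and back it off a quarter turn so that the spring holds the van lightly. Leave the other toys and things on the counter where they are.

Things in the scene. Friction and masses are not known exactly. Their poses are not given: they have to be found in the camera images.
- stand: display stand fixed to the counter: grey plate 300 x 110 x 12 mm (x = -170 to +130 mm) with a straight channel along x between two aluminium rails 60 mm apart, 10 mm high above the plate, flared at the open -x mouth. Origin at the plate's underside on the channel's centre line; x points from the mouth to the backstop, z up
- backstop (a point): top middle of the face of the backstop, an upright plate 80 mm wide across the channel, at the stand's x = 70 mm; its top is 42 mm above the counter
- overarm_front (a point): top middle of the front end of the grey overhead arm (34 mm wide, 16 mm thick, top about 125 mm above the counter) that reaches 100 mm forward from a column behind the backstop and carries the thumbscrew 15 mm behind this point. Its height is set anew each time, by up to 2 mm, and it does not give
- van: loose wooden toy van, 140 long x 56 wide x 56 mm high, 0.17 to 0.35 kg, in the channel on the 12 mm plate, nose to the backstop; it slides, its wheels do not turn. Origin at the centre of its underside, x to the nose, z up. Flat roof from x = -70 to +46 mm; the bonnet ahead of it (to x = +70 mm) is 34 mm high. Home, its origin is at the stand's x = 0
- van_rear (a point): centre of the van's flat upright rear face, 70 mm behind its origin and 32 mm above its underside
- van_roof (a point): point on the van's roof, 30 mm ahead of its origin; under the pad when the van is home
- pad: round rubber-faced hold-down pad, 22 mm across, under the overhead arm on the screw's axis, origin at the centre of its lower face. Starts 1 to 5 mm above roof height and goes down 20 mm per full clockwise turn until it rests on the roof; from there on the screw squeezes a soft spring above it, for a distance not known beforehand, until that bottoms: it must be felt. Over 120 N crushes the van
- screw_grip (a point): on the screw's axis, in the thumbscrew's wing: a black upright bar 38 long (point x) x 14 thick (point y, pinch here from above) x 30 mm high on a 28 mm disc, 12 mm below its top, 18 mm above its foot and 26 mm above the arm. Turns in place at constant height, stays where left. Turning takes 0.15 N m, plus 0.032 per 10 N of pad force: gently more on the spring, then steeply at the bottom
- screw (a joint): thumbscrew angle, rad, growing clockwise seen from above (tightening, pad down). Starts anywhere from 0 (its backed-out stop) to 0.4 rad; the value at which it bottoms differs each time (between 2.3 and 3.7 rad of turning from the start), so it takes two to four grasps
- racer: low wooden toy racing car, 100 x 50 x 43 mm, standing on the counter beside the stand; bystander. Origin at the centre of its underside
- ring_stacker: stack of round plastic rings, 72 mm across, 70 mm high; bystander. Origin at the centre of its underside
- car_box: carton 90 x 130 x 60 mm high; bystander. Origin at the centre of its underside
- doll_box: carton 70 x 110 x 75 mm high; bystander. Origin at the centre of its underside
- peg_doll: small wooden peg doll, 34 mm across, 61 mm high; bystander. Origin at the centre of its underside
- block_tub: white plastic bowl, 90 mm across, 50 mm high; bystander. Origin at the centre of its underside
- spare_driver: screwdriver lying on the counter, 160 mm long; not needed; bystander

How it is judged (in metres and radians):
On the way, in this order (a step that is already met when the one before it is completed fails the run):
1. the van's nose is against the backstop (within 3.5 mm), flat in the channel, the pad still clear of it (x of van in the frame of stand above -0.0035 m and z of van in the frame of stand below 0.016 m and angle between the x axis of van and the x axis of stand, either way round below 0.08 rad and contact force between pad and van below 0.5 N), for 0.1 s.
2. the screw has bottomed, pressing the pad on the roof of the van at the backstop with 33 N or more (x of van in the frame of stand above -0.0035 m and z of van in the frame of stand below 0.016 m and angle between the x axis of van and the x axis of stand, either way round below 0.08 rad and contact force between pad and van above 33 N), for 0.1 s.
At the end, for the whole second after the job is handed in: The van sits flat in the channel with its nose within 3.5 mm of the backstop, at rest; the spring presses the pad on its roof with 2 to 15.5 N (what about 50 to 110 degrees back from the bottom leaves), and the screw is still (x of van in the frame of stand above -0.0035 m and z of van in the frame of stand below 0.016 m and angle between the x axis of van and the x axis of stand, either way round below 0.08 rad and contact force between pad and van between 2 and 15.5 N and linear speed of van below 0.01 m/s and velocity of joint screw between -0.05 and 0.05 rad/s); the robot touches nothing.
It fails at once if the van is crushed: the pad presses on it with more than 120 N (contact force between pad and van above 120 N).
It fails at once if another thing on the counter is moved by more than 20 mm (distance of any of racer, ring_stacker, car_box, doll_box, peg_doll, block_tub, spare_driver from where it was at the start of the episode above 0.02 m).
It also fails if it takes over 67 s, if anything falls off the work surface, if the arm or the gripper's body presses on something with over 40 N, if the wrist force passes 120 N, or if a joint passes its speed limit or range.

ROBOT

A 6-joint arm with a two-finger parallel gripper is mounted at the origin on the work surface. World frame = base frame: x ahead of the robot, y to its left, z up, the work surface at z = 0. Lengths are in mm, angles in rad, forces in N, time in s.
With the tool pointing down it reaches from about 350 to 875 mm from the base axis. Payload 4.2 kg.
Tool frame: the origin (TCP) lies where the fingers leave the gripper's body, on its centre line; the fingertips stand ahead of it and the grasp point (between the pads) lies 54 mm ahead of it (arm.nose_length is the z of the fingertips in the tool frame, in mm); z points along the fingers, x is the direction in which the jaws open and shut, and the axes are right-handed (so a half turn about z gives the same grasp; the last joint's range is limited). The gripper opens to 85 mm and grips with 20 to 120 N. Pads are 22 mm wide; open, the fingers measure 114 mm over their backs; the gripper's body (76 mm by 85 mm) begins 54 mm behind the grasp point. The pads swing forward as they close: fully open they stand 13 mm farther back than shut.
Start: joints at [-0.846, 0.385, 0.008, 0, -1.194, -0.259], TCP at [280.722, -558.386, 303.912] pointing down, gripper open.
Joint ranges: [-3.14, 3.14], [-1.21, 2.06], [-1.07, 1.41], [-3.16, 2.05], [-2.99, -0.16], [-3.1, 3.1]. Speed limits (rad/s): [2.79, 2.79, 3.14, 3.14, 3.14, 3.14].

INTERFACE

Orientations are given as a unit quaternion [x, y, z, w].
In Python, from bench import arm, imaging, job_done gives the robot as it stands.
- The arm moves only by the shell command python3 -m crank 'ROWS' [OPENING]. ROWS is a JSON object of lists of equal length, an entry for each row: "delta_pos": the shift along the tool's x, y, z in m, a list of three; "twist": the turn about the tool's z in rad. In form: {"delta_pos": [[tx, ty, tz], ...], "twist": [twist, ...]}. A call has 1 to 8 rows; each row shifts and turns the commanded pose from where the row before left it, along the tool's axes as they then stand; what a row does not reach is not made up. A row lasts 1/12 s, in which the tool goes at most 41.7 mm and 7.16 degrees, less where a joint would pass 70% of its speed; a pose out of reach is approached as far as the arm can. A call is refused whole if a number of a shift passes 0.0417 or a number of a turn 0.125, either way. A call with a gripper value outside its range is refused whole. OPENING is the opening, from 0 (shut) to 1 (fully open), set as the call begins (- or left out, the last holds). The fingers move at their own pace and stop on an object; the grip force is fixed at half the most. Time passes only in rows, so rows that do not move let the fingers close. It gives the time, the measured TCP pose, the force and the opening at its end, in the units of the state.
- arm.read_state(): the state, without advancing time (a new reading comes with each control period).
- imaging.get_image(name): name is "scene" or "top" or "wrist"; returns (picture, depth): 384x512x3 uint8, blue, green, red; 384x512 float32, mm along the optical axis (not along the pixel's ray), 0 where there is no reading.
- imaging.camera_model(name): a dict with "vfov" (degrees; the focal length in pixels is half the picture's height over the tangent of half this angle, whatever the lens; pixels are square), "cx", "cy" (the principal point, pixels), "T" (4x4, takes a point from camera to world coordinates); the wrist camera has in their place "hand_eye" (4x4, takes a point from camera to tool coordinates, whose origin is the TCP and whose axes are the tool frame's). Camera axes: x right, y up, looking along -z (the intrinsics and any distortion apply to the point x, -y, -z); pixel columns grow to the right and rows downward; lengths in mm; the calibration is good to about 2 mm. A picture is of the moment at which its call begins: read the wrist's pose just before it. camera_model takes no time and is no camera call.
- job_done(): hands the job in, once; it reports no verdict.
The state is a dict: "clock": time; "joints": joint angles; "joint_vel": joint speeds; "joint_efforts": joint torques, N m; "position": TCP position; "ee_rot": TCP orientation; "contact_force": force on the tool from outside, world axes, zero at the start; "wrist_torque": the same for the moment, N m; "gripper_width": finger opening in mm.
Only numpy, scipy, OpenCV 4.12 (cv2) and the standard library are available. Lean on these libraries where they do the work, as an engineer would, in place of code of your own. Each camera call takes 0.05 s, during which the arm holds its last target.

## Working session

There is one attempt and no reset: what is moved stays moved. The work goes in short steps, Python scripts to look and compute and a shell command to move; the robot and the scene stay as the last step left them, time stands still between calls to the robot, and variables do not carry over. Pictures are saved under pics/ and viewed, and the job is handed in when it is done.

```bash
ls; mkdir -p pics
python3 - <<'E'
from bench import arm, imaging
import cv2
s=arm.read_state(); print(s); print(arm.nose_length)
for n in ["scene","top","wrist"]:
    im,d=imaging.get_image(n); cv2.imwrite(f"pics/{n}0.png",im)
    import numpy as np; np.save(f"pics/{n}0.npy",d)
    m=imaging.camera_model(n); print(n,m)
E
```

```text
pics
{'clock': 0.0, 'joints': array([-8.46434124e-01,  3.85559548e-01,  6.60494390e-03, -4.69501485e-04,
       -1.19398878e+00, -2.58621121e-01]), 'joint_vel': array([ 0.00120409,  0.00188089,  0.00059777, -0.00270376, -0.00244498,
       -0.00201214]), 'joint_efforts': array([ 1.95543362e-03, -3.92291558e+01,  1.88406318e+01,  4.18618217e+00,
       -4.56388952e-03, -6.68860125e-06]), 'position': array([ 280.51485904, -558.03380935,  302.81580387]), 'ee_rot': array([ 5.24913824e-01,  8.51154673e-01,  5.19827258e-04, -9.64288672e-04]), 'contact_force': array([-0.15024304, -0.52012759,  0.74237813]), 'wrist_torque': array([ 0.01369828, -0.02715679,  0.03177203]), 'gripper_width': 85.25821294092948}
72.6
scene {'vfov': 48.72746272804942, 'cx': 264.0003399352953, 'cy': 187.00671331817927, 'T': array([[ 9.00022414e-01, -2.19653657e-01,  3.76446444e-01,
         1.00874172e+03],
       [ 4.35503411e-01,  4.87353161e-01, -7.56851158e-01,
        -7.31774729e+02],
       [-1.72172398e-02,  8.45126717e-01,  5.34288685e-01,
         6.69530465e+02],
       [ 0.00000000e+00,  0.00000000e+00, 
[... 216 characters left out ...]
],
       [-9.99911706e-01, -2.82170704e-03,  1.29853354e-02,
         2.91571680e+01],
       [ 1.25709545e-02,  1.15879797e-01,  9.93183691e-01,
         1.20879630e+03],
       [ 0.00000000e+00,  0.00000000e+00,  0.00000000e+00,
         1.00000000e+00]])}
wrist {'vfov': 60.206646846412916, 'cx': 255.24120703240305, 'cy': 188.81413109013022, 'hand_eye': array([[ 9.99999611e-01,  8.62253118e-04, -1.83333332e-04,
         6.66735366e-02],
       [ 7.56725651e-04, -9.46332073e-01, -3.23195041e-01,
        -8.39641069e+01],
       [-4.52170144e-04,  3.23194776e-01, -9.46332358e-01,
        -7.22055824e+01],
       [ 0.00000000e+00,  0.00000000e+00,  0.00000000e+00,
         1.00000000e+00]])}
```

View pics/scene0.png

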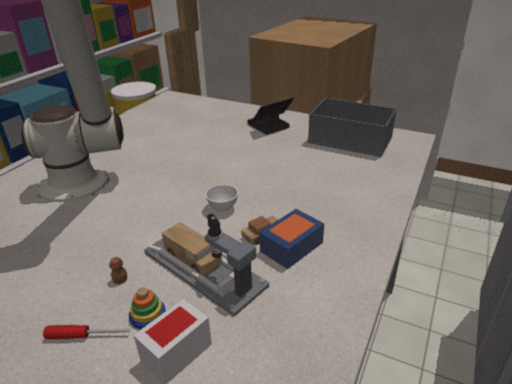

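View pics/top0.png

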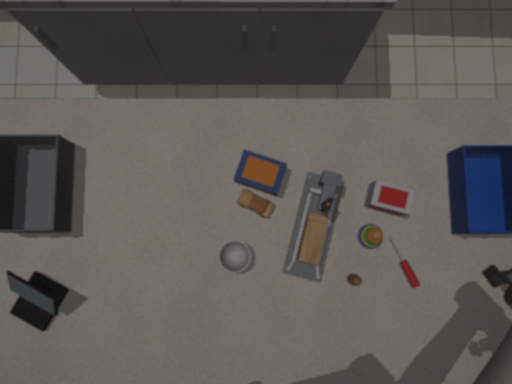

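View pics/wrist0.png

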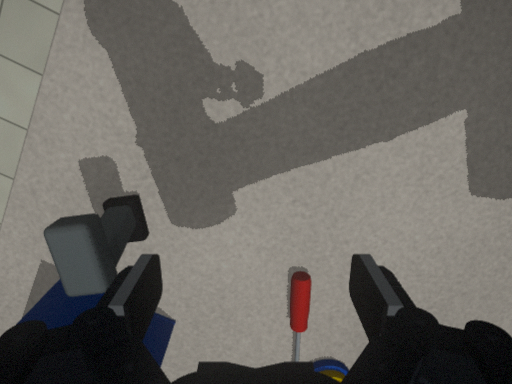

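The scene view shows the van (about 190,248) in the channel and the arm and wing at about (225,240). The top view shows the van at (313,238) and the wing at about (327,203). I'll zoom in on both.

```bash
cat > h.py <<'E'
import numpy as np, cv2
from bench import imaging
def cam(n): 
    m=imaging.camera_model(n); f=192/np.tan(np.radians(m['vfov']/2)); return m,f
def ray(n,u,v,T=None):
    m,f=cam(n); T=m['T'] if T is None else T
    d=np.array([(u-m['cx'])/f,-(v-m['cy'])/f,-1.0]); return T[:3,3],T[:3,:3]@d
def plane(n,u,v,z,T=None):
    o,d=ray(n,u,v,T); return o+d*(z-o[2])/d[2]
def depthpts(n,D,T=None):
    m,f=cam(n); T=m['T'] if T is None else T
    v,u=np.mgrid[0:384,0:512]; c=np.stack([(u-m['cx'])/f*D,-(v-m['cy'])/f*D,-D],-1)
    return c@T[:3,:3].T+T[:3,3]
def tri(a,b):
    (o1,d1),(o2,d2)=a,b
    A=np.stack([d1,-d2],1); t=np.linalg.lstsq(A,o2-o1,rcond=None)[0]
    p,q=o1+d1*t[0],o2+d2*t[1]; return (p+q)/2,np.linalg.norm(p-q)
E
python3 - <<'E'
import cv2
a=cv2.imread('pics/top0.png')[160:290,270:360]; cv2.imwrite('pics/top0z.png',cv2.resize(a,None,fx=4.5,fy=4.5,interpolation=cv2.INTER_CUBIC))
a=cv2.imread('pics/scene0.png')[200:310,135:275]; cv2.imwrite('pics/scene0z.png',cv2.resize(a,None,fx=5,fy=5,interpolation=cv2.INTER_CUBIC))
import numpy as np
from h import *
D=np.load('pics/top0.npy'); P=depthpts('top',D)
for (u,v) in [(313,225),(308,255),(327,203),(330,180),(333,185),(320,195),(294,250),(200,300),(235,255),(380,120)]: print(u,v,P[v,u].round(1))
D=np.load('pics/scene0.npy'); P=depthpts('scene',D)
for (u,v) in [(190,245),(170,235),(214,225),(230,245),(240,252),(242,280),(150,180)]: print(u,v,P[v,u].round(1))
E
```

```text
313 225 [ 564.2 -141.7   66.5]
308 255 [ 483.1 -126.2   68.3]
327 203 [ 614.  -162.2  170.8]
330 180 [ 679.2 -180.   125.5]
333 185 [ 665.8 -187.4  126.3]
320 195 [ 640.2 -153.6  120.4]
294 250 [496.1 -93.5  20.3]
200 300 [357.1 172.2   0.5]
235 255 [482.5  73.5   4.7]
380 120 [ 879.9 -358.6   -1. ]
190 245 [ 540.3 -160.3   67.7]
170 235 [ 478.6 -149.6   67.2]
214 225 [ 623.6 -181.2  163.7]
230 245 [ 656.2 -179.9  123.3]
240 252 [ 686.7 -194.   127.3]
242 280 [ 689.3 -197.3   57.1]
150 180 [202.7 107.6   1.3]
```

View pics/top0z.png

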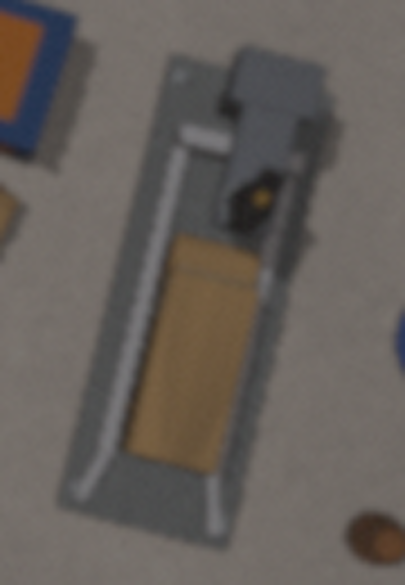

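View pics/scene0z.png

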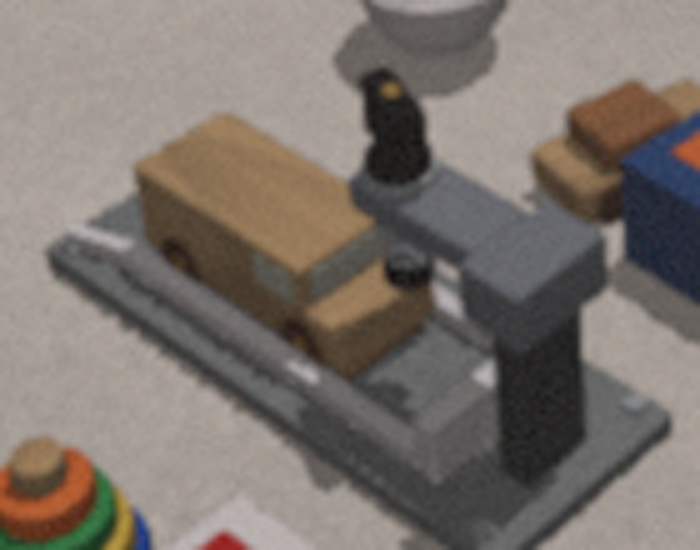

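Run:
```python
import numpy as np,cv2
from h import *
im=cv2.imread('pics/top0.png'); D=np.load('pics/top0.npy'); P=depthpts('top',D)
hsv=cv2.cvtColor(im,cv2.COLOR_BGR2HSV)
for (u,v) in [(313,240),(325,245),(300,215)]: print(hsv[v,u])
wood=((hsv[...,1]>90)&(hsv[...,0]<25)).astype(np.uint8); 
box=np.zeros_like(wood); box[200:275,290:340]=1
w=wood*box
roof=w*((P[...,2]>60)).astype(np.uint8)
for nm,m,z in [('wood',w,68),('roof',roof,68)]:
    c=max(cv2.findContours(m,cv2.RETR_EXTERNAL,cv2.CHAIN_APPROX_NONE)[0],key=cv2.contourArea)
    pts=np.array([plane('top',p[0][0],p[0][1],z)[:2] for p in c],np.float32)
    r=cv2.minAreaRect(pts); print(nm,r,cv2.boxPoints(r).round(1).tolist())
# roof height
v,u=np.nonzero(roof); print('roof z',np.median(P[v,u,2]))
# high things
hi=(P[...,2]>110)&(P[...,2]<138); hi[:, :290]=0; hi[:,350:]=0; hi[:160]=0; hi[270:]=0
m=hi.astype(np.uint8); c=max(cv2.findContours(m,cv2.RETR_EXTERNAL,cv2.CHAIN_APPROX_NONE)[0],key=cv2.contourArea)
print('arm z',np.median(P[hi][:,2]))
pts=np.array([plane('top',p[0][0],p[0][1],125)[:2] for p in c],np.float32); r=cv2.minAreaRect(pts); print('arm',r,cv2.boxPoints(r).round(1).tolist())
hi=(P[...,2]>150)&(P[...,2]<180); hi[:, :290]=0; hi[:,350:]=0;hi[:160]=0; hi[270:]=0
v,u=np.nonzero(hi); print(len(v),np.median(P[hi][:,2])); 
pts=np.array([plane('top',a,b,163)[:2] for a,b in zip(u,v)],np.float32); r=cv2.minAreaRect(pts); print('wing',r,pts.mean(0))
# corners of plate at z=12
for a,b in [(170,55),(58,505),(228,548)]: print('plate',plane('top',270+a/4.5-.4,160+b/4.5-.4,12).round(1))
# same from scene: roof corners & plate corners
for nm,a,b,z in [('roof rearleft',222,115,68),('roof rear right',137,170,68),('roof front right',302,275,68),('roof fl',380,215,68),('mouth R corner',52,258,12),('front L corner',668,420,12),('wing dot',390,88,163),('arm front r',356,190,125)]: print(nm,plane('scene',135+a/5-.4,200+b/5-.4,z).round(1))
```

```text
[ 16 111 110]
[ 0  4 69]
[90  3 77]
wood ((528.8284301757812, -139.635498046875), (55.7540168762207, 134.78700256347656), 74.94525909423828) [[456.5, -149.10000610351562], [586.7000122070312, -184.10000610351562], [601.0999755859375, -130.1999969482422], [471.0, -95.19999694824219]]
roof ((519.4884033203125, -137.52113342285156), (55.06753921508789, 115.70555114746094), 74.82388305664062) [[456.3999938964844, -148.89999389648438], [568.0999755859375, -179.1999969482422], [582.5, -126.0999984741211], [470.8999938964844, -95.80000305175781]]
roof z 67.38373741972237
arm z 125.39505221973604
arm ((648.8134155273438, -172.46893310546875), (53.369083404541016, 108.01270294189453), 74.8956298828125) [[589.7000122070312, -184.1999969482422], [694.0, -212.3000030517578], [707.9000244140625, -160.8000030517578], [603.5999755859375, -132.60000610351562]]
91 165.64696304839617
wing ((611.9083251953125, -162.94708251953125), (14.574201583862305, 39.603302001953125), 55.33291244506836) [ 611.7179  -162.86615]
plate [ 721.1 -136.6   12. ]
plate [435.  -60.9  12. ]
plate [ 407.9 -167.2   12. ]
roof rearleft [ 470.5 -103.4   68. ]
roof rear right [ 459.5 -153.9   68. ]
roof front right [ 568.2 -182.6   68. ]
roof fl [ 577.4 -134.8   68. ]
mouth R corner [ 412.8 -170.9   12. ]
front L corner [ 721.6 -143.8   12. ]
wing dot [ 606.9 -159.4  163. ]
arm front r [ 601. -182.  125.]
```

```bash
R='{"delta_pos":[[0,0,0],[0,0,0],[0,0,0],[0,0,0],[0,0,0],[0,0,0],[0,0,0],[0,0,0]],"twist":[-0.12,-0.12,-0.12,-0.12,-0.12,-0.12,-0.12,-0.12]}'; 
python3 -m crank '{"delta_pos":[[0,0,0],[0,0,0],[0,0,0],[0,0,0],[0,0,0],[0,0,0],[0,0,0],[0,0,0]],"twist":[-0.12,-0.12,-0.12,-0.12,-0.12,-0.12,-0.12,-0.12]}' 0
python3 -m crank '{"delta_pos":[[0,0,0],[0,0,0],[0,0,0],[0,0,0],[0,0,0],[0,0,0],[0,0,0],[0,0,0]],"twist":[-0.12,-0.12,-0.12,-0.12,-0.12,-0.12,-0.12,-0.12]}'
python3 -m crank '{"delta_pos":[[0,0,0],[0,0,0],[0,0,0],[0,0,0],[0,0,0],[0,0,0]],"twist":[-0.12,-0.12,-0.12,-0.12,0,0]}'
cat > plan.py <<'E'
import numpy as np,sys
from bench import arm
from scipy.spatial.transform import Rotation as R
s=arm.read_state(); r=R.from_quat(s['ee_rot']).as_matrix()
h=np.degrees(np.arctan2(r[1,0],r[0,0])); 
print('clock',s['clock'],'pos',s['position'].round(1),'head',h.round(2),'tilt',r[:,2].round(4),'q',s['joints'].round(3),'F',s['contact_force'].round(2),'M',s['wrist_torque'].round(3),'w',s['gripper_width'].round(1))
if len(sys.argv)>3:
    t=np.array([float(a) for a in sys.argv[1:4]]); print('tool delta m',(r.T@(t-s['position'])/1000).round(4))
E
python3 plan.py 426.8 -113.5 200
```

```text
clock: 0.82
position: [280.6, -558.2, 303.4]
ee_rot: [0.07, 0.998, 0.0, -0.0]
contact_force: [-0.1, -0.4, -0.3]
gripper_width: -0.1
clock: 1.48
position: [280.6, -558.2, 303.4]
ee_rot: [-0.399, 0.917, 0.0, -0.0]
contact_force: [-0.8, 0.9, 0.9]
gripper_width: 0.3
clock: 1.98
position: [280.6, -558.3, 303.5]
ee_rot: [-0.602, 0.799, 0.0, 0.0]
contact_force: [-0.7, -0.2, -0.7]
gripper_width: -0.3Traceback (most recent call last):
  File "plan.py", line 6, in <module>
    print('clock',s['clock'],'pos',s['position'].round(1),'head',h.round(2),'tilt',r[:,2].round(4),'q',s['joints'].round(3),'F',s['contact_force'].round(2),'M',s['wrist_torque'].round(3),'w',s['gripper_width'].round(1))
                                                                                                                                                                                               ^^^^^^^^^^^^^^^^^^^^^^^^
AttributeError: 'float' object has no attribute 'round'
```

```bash
sed -i "s/s\['gripper_width'\].round(1)/round(s['gripper_width'],1)/" plan.py; python3 plan.py 426.8 -113.5 200
```

```text
clock 1.9833 pos [ 280.6 -558.3  303.5] head -105.98 tilt [-4.e-04  6.e-04 -1.e+00] q [-0.846  0.385  0.007 -0.    -1.194  2.138] F [-0.72 -0.18 -0.71] M [-0.065 -0.015 -0.022] w -0.3
tool delta m [-0.4678 -0.0181  0.1038]
```

```bash
python3 -m crank '{"delta_pos":[[-0.039,-0.0015,0],[-0.039,-0.0015,0],[-0.039,-0.0015,0],[-0.039,-0.0015,0],[-0.039,-0.0015,0],[-0.039,-0.0015,0],[-0.039,-0.0015,0],[-0.039,-0.0015,0]],"twist":[0,0,0,0,0,0,0,-0.017]}'
python3 -m crank '{"delta_pos":[[-0.039,-0.0015,0],[-0.039,-0.0015,0],[-0.039,-0.0015,0],[-0.039,-0.0015,0],[0,0,0],[0,0,0]],"twist":[0,0,0,0,0,0]}'
python3 plan.py 426.8 -113.5 200
python3 - <<'E'
from bench import arm, imaging
import cv2, numpy as np
s=arm.read_state(); im,d=imaging.get_image("wrist"); cv2.imwrite("pics/wrist1.png",im); np.savez("pics/wrist1.npz",d=d,p=s['position'],q=s['ee_rot'])
E
```

```text
clock: 2.65
position: [377.3, -259.7, 304.1]
ee_rot: [-0.609, 0.793, -0.0, 0.0]
contact_force: [0.7, -0.4, -0.0]
gripper_width: 0.2
clock: 3.15
position: [423.4, -110.3, 304.1]
ee_rot: [-0.611, 0.792, -0.0, 0.0]
contact_force: [0.2, -0.8, -0.0]
gripper_width: -0.1
clock 3.15 pos [ 423.4 -110.3  304.1] head -104.7 tilt [ 3.e-04  1.e-04 -1.e+00] q [ 0.119  0.059 -0.422 -0.    -1.089  1.195] F [ 0.22 -0.82 -0.04] M [0.01  0.043 0.092] w -0.1
tool delta m [ 0.0022 -0.004   0.1041]
```

View pics/wrist1.png

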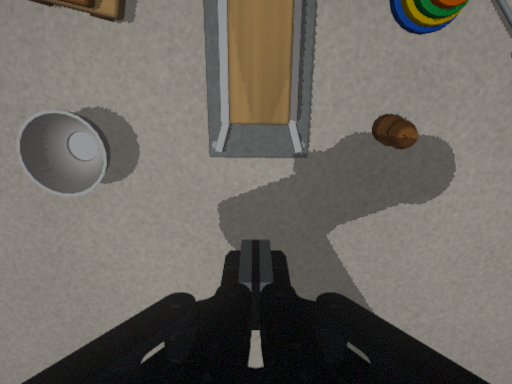

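The wrist view shows the stand's mouth corners at (209,157) and (307,157), and the van's rear roof edge at row 125. The fingers look centred, which doesn't fit the hand-eye x offset of 66 mm, so I'm checking the calibration.

```bash
cat >> h.py <<'E'
from scipy.spatial.transform import Rotation as Rot
def wristT(p,q):
    T=np.eye(4); T[:3,:3]=Rot.from_quat(q).as_matrix(); T[:3,3]=p; return T@imaging.camera_model('wrist')['hand_eye']
E
python3 - <<'E'
from h import *
z=np.load('pics/wrist1.npz'); T=wristT(z['p'],z['q']); P=depthpts('wrist',z['d'],T)
for (u,v,h) in [(209,157,12),(307,157,12),(229,125,68),(291,125,68),(397,131,50),(65,152,25),(450,300,0),(100,300,0)]: print(u,v,plane('wrist',u,v,h,T).round(1),P[v,u].round(1), z['d'][v,u])
print('peg top', [plane('top',354,280,50).round(1), plane('top',235,256,25).round(1)])
E
```

```text
209 157 [432.7 -59.2  12. ] [430.7 -57.2   2.1] 383.02838
307 157 [ 404.6 -165.9   12. ] [ 402.1 -166.7    3. ] 382.11115
229 125 [467.8 -97.2  68. ] [462.  -91.7  18.7] 354.68655
291 125 [ 453.2 -152.6   68. ] [ 445.8 -155.6   22.6] 350.7705
397 131 [ 418.1 -253.3   50. ] [ 420.2 -250.2   58.2] 317.41013
65 152 [480.1  87.   25. ] [479.3  94.3  13.3] 369.67386
450 300 [ 156.9 -314.1    0. ] [ 160.6 -312.2    4. ] 445.1603
100 300 [278.  145.7   0. ] [279.7 143.6   2.8] 446.40952
peg top [array([ 414.4, -253.4,   50. ]), array([480.2,  72.7,  25. ])]
```

Run:
```python
from h import *
print(imaging.camera_model('wrist')['hand_eye'].round(4))
```

```text
[[ 1.00000e+00  9.00000e-04 -2.00000e-04  1.84000e-01]
 [ 8.00000e-04 -9.45600e-01 -3.25400e-01 -8.33116e+01]
 [-4.00000e-04  3.25400e-01 -9.45600e-01 -7.22057e+01]
 [ 0.00000e+00  0.00000e+00  0.00000e+00  1.00000e+00]]
```

```bash
python3 plan.py 425 -114 100
python3 -m crank '{"delta_pos":[[0.003,-0.002,0.034],[0,0,0.034],[0,0,0.034],[0,0,0.034],[0,0,0.034],[0,0,0.034],[0,0,0],[0,0,0]],"twist":[0,0,0,0,0,0,0.005,0]}'
python3 plan.py 425 -114 100
python3 - <<'E'
from bench import arm, imaging
import cv2, numpy as np
s=arm.read_state(); im,d=imaging.get_image("wrist"); cv2.imwrite("pics/wrist2.png",im); np.savez("pics/wrist2.npz",d=d,p=s['position'],q=s['ee_rot'])
E
```

```text
clock 3.2 pos [ 423.  -111.5  303.9] head -104.81 tilt [-1.e-04  0.e+00 -1.e+00] q [ 0.116  0.059 -0.423 -0.    -1.089  1.196] F [-0.76  0.41  1.  ] M [-0.018  0.023 -0.021] w -0.0
tool delta m [ 0.0019 -0.0026  0.2039]
clock: 3.87
position: [423.2, -116.8, 99.0]
ee_rot: [-0.607, 0.795, 0.001, -0.002]
contact_force: [1.6, 0.5, 0.4]
gripper_width: -0.3
clock 3.8667 pos [ 423.2 -116.8   99. ] head -105.29 tilt [-4.8e-03 -8.0e-04 -1.0e+00] q [ 0.103  0.36  -0.687  0.    -0.529  1.2  ] F [1.61 0.53 0.42] M [-0.013 -0.077  0.04 ] w -0.3
tool delta m [-0.0032 -0.001  -0.001 ]
```

View pics/wrist2.png

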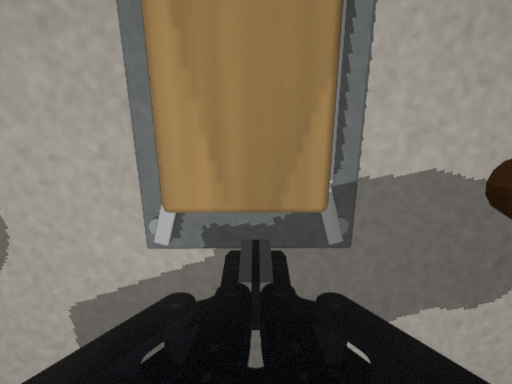

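The van's rear edge is at row 210, centred on column 245, with the fingers just behind and about centred. Starting the push.

```bash
python3 -m crank '{"delta_pos":[[-0.003,-0.006,0],[0,-0.006,0],[0,-0.006,0],[0,-0.004,0],[0,-0.004,0],[0,-0.004,0],[0,-0.004,0],[0,-0.004,0]],"twist":[0,0,0,0,0,0,0,0]}'
python3 -m crank '{"delta_pos":[[0,-0.004,0],[0,-0.004,0],[0,-0.004,0],[0,-0.004,0],[0,-0.004,0],[0,-0.004,0],[0,-0.003,0],[0,-0.002,0]],"twist":[0,0,0,0,0,0,0,0]}'
python3 plan.py 425 -114 100
python3 - <<'E'
from bench import arm, imaging
import cv2, numpy as np
s=arm.read_state(); im,d=imaging.get_image("wrist"); cv2.imwrite("pics/wrist3.png",im); np.savez("pics/wrist3.npz",d=d,p=s['position'],q=s['ee_rot'])
E
```

```text
clock: 4.58
position: [461.2, -122.7, 99.7]
ee_rot: [-0.608, 0.794, 0.001, -0.001]
contact_force: [-3.0, 1.5, 0.9]
gripper_width: 0.1
clock: 5.25
position: [490.1, -130.3, 99.9]
ee_rot: [-0.608, 0.794, -0.0, 0.0]
contact_force: [-0.8, 0.8, 0.8]
gripper_width: 0.2
clock 5.25 pos [ 490.1 -130.3   99.9] head -105.12 tilt [ 2.e-04 -0.e+00 -1.e+00] q [ 0.061  0.44  -0.524  0.    -0.606  1.246] F [-0.83  0.78  0.75] M [ 0.114  0.38  -0.024] w 0.2
tool delta m [ 0.0013  0.0671 -0.0001]
```

View pics/wrist3.png

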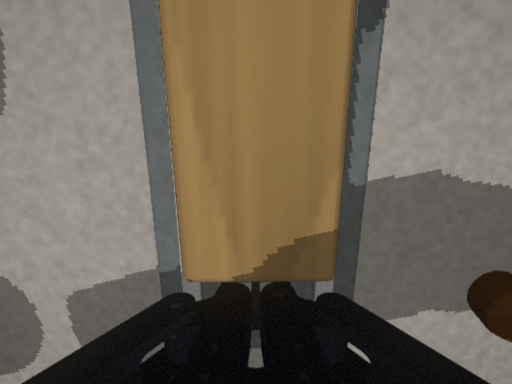

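```bash
python3 -m crank '{"delta_pos":[[0,-0.003,0],[0,-0.003,0],[0,-0.003,0],[0,-0.002,0]],"twist":[0,0,0,0]}'
python3 -m crank '{"delta_pos":[[0,-0.001,0],[0,-0.001,0],[0,-0.001,0]],"twist":[0,0,0]}'
python3 -m crank '{"delta_pos":[[0,-0.001,0],[0,-0.001,0]],"twist":[0,0]}'
python3 plan.py 425 -114 100
```

```text
clock: 5.63
position: [500.7, -133.1, 99.9]
ee_rot: [-0.608, 0.794, -0.0, 0.0]
contact_force: [-0.4, -0.5, 0.4]
gripper_width: 0.0
clock: 5.88
position: [502.9, -133.8, 99.9]
ee_rot: [-0.608, 0.794, 0.0, -0.0]
contact_force: [-2.1, 0.8, 0.2]
gripper_width: 0.2
clock: 6.05
position: [504.5, -134.3, 99.8]
ee_rot: [-0.608, 0.794, 0.001, -0.001]
contact_force: [-4.7, 2.0, 1.9]
gripper_width: 0.0
clock 6.05 pos [ 504.5 -134.3   99.8] head -105.13 tilt [-1.5e-03  1.0e-04 -1.0e+00] q [ 0.051  0.459 -0.486 -0.    -0.627  1.256] F [-4.7   2.04  1.85] M [0.411 1.064 0.055] w 0.0
tool delta m [ 0.0011  0.0821 -0.0001]
```

```bash
for i in 1; do python3 -m crank '{"delta_pos":[[0,-0.001,0],[0,0,0]],"twist":[0,0]}'; done
python3 -m crank '{"delta_pos":[[0,-0.001,0],[0,0,0]],"twist":[0,0]}'
python3 plan.py
```

```text
clock: 6.22
position: [504.5, -134.6, 99.5]
ee_rot: [-0.608, 0.794, 0.001, -0.001]
contact_force: [-5.6, 2.4, 1.5]
gripper_width: -0.1
clock: 6.38
position: [504.6, -134.8, 99.3]
ee_rot: [-0.608, 0.794, 0.002, -0.002]
contact_force: [-6.8, 1.4, 2.5]
gripper_width: -0.2
clock 6.3833 pos [ 504.6 -134.8   99.3] head -105.17 tilt [-5.9e-03  5.0e-04 -1.0e+00] q [ 5.000e-02  4.620e-01 -4.830e-01 -1.000e-03 -6.320e-01  1.258e+00] F [-6.77  1.43  2.48] M [0.526 1.615 0.051] w -0.2
```

```bash
python3 -m crank '{"delta_pos":[[0,-0.002,0],[0,-0.002,0],[0,0,0]],"twist":[0,0,0]}'
python3 plan.py
python3 - <<'E'
from bench import arm, imaging
import cv2, numpy as np
for n in ['scene','top']:
    im,d=imaging.get_image(n); cv2.imwrite(f"pics/{n}4.png",im); np.save(f"pics/{n}4.npy",d)
a=cv2.imread('pics/scene4.png')[200:310,135:275]; cv2.imwrite('pics/scene4z.png',cv2.resize(a,None,fx=5,fy=5,interpolation=cv2.INTER_CUBIC))
E
```

```text
clock: 6.63
position: [504.8, -135.7, 98.8]
ee_rot: [-0.607, 0.795, 0.005, -0.006]
contact_force: [-14.6, 3.0, 7.7]
gripper_width: -0.3
clock 6.6333 pos [ 504.8 -135.7   98.8] head -105.23 tilt [-0.0153  0.0011 -0.9999] q [ 0.047  0.466 -0.477 -0.003 -0.644  1.26 ] F [-14.6    3.01   7.65] M [0.946 3.562 0.029] w -0.3
```

View pics/scene4z.png

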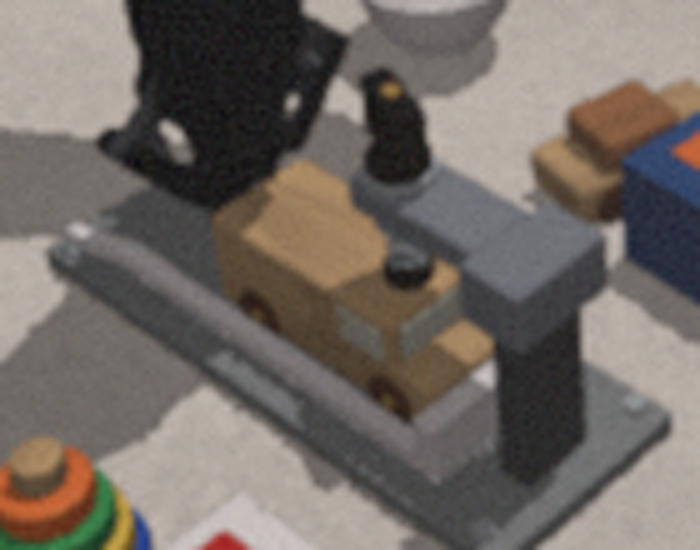

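In the scene view the nose meets the backstop (about 490,370), and the pad (410,262) is clear just above the roof. Force rose while the position stalled, so the van is home. I'll back off and rise.

```bash
python3 -m crank '{"delta_pos":[[0,0.006,0],[0,0.012,0],[0,0.012,0],[0,0,-0.035],[0,0,-0.04],[0,0,-0.04],[0,0,-0.04],[0,0,-0.04]],"twist":[0,0,0,0,0,0,0,0]}' 
python3 -m crank '{"delta_pos":[[0,-0.03,-0.005],[0,-0.03,0],[0,-0.03,0],[0,0,0]],"twist":[0,0,0,0]}' 1
python3 -m crank '{"delta_pos":[[0,0,0],[0,0,0],[0,0,0],[0,0,0]],"twist":[0,0,0,0]}' 1
python3 plan.py 565 -151 300
cat > look.py <<'E'
import sys
from bench import arm, imaging
import cv2, numpy as np
n=sys.argv[1]
s=arm.read_state(); im,d=imaging.get_image("wrist"); cv2.imwrite(f"pics/wrist{n}.png",im); np.savez(f"pics/wrist{n}.npz",d=d,p=s['position'],q=s['ee_rot'])
E
python3 look.py 5
```

```text
clock: 7.4
position: [482.4, -128.1, 297.8]
ee_rot: [-0.608, 0.794, -0.001, 0.001]
contact_force: [0.8, 1.1, -0.5]
gripper_width: -0.3
clock: 7.73
position: [573.6, -152.6, 299.8]
ee_rot: [-0.608, 0.794, -0.002, 0.002]
contact_force: [1.1, -0.4, 0.5]
gripper_width: 48.2
clock: 8.07
position: [568.2, -151.4, 300.4]
ee_rot: [-0.608, 0.794, -0.0, 0.0]
contact_force: [0.5, -0.3, 0.6]
gripper_width: 85.1
clock 8.0667 pos [ 568.2 -151.4  300.4] head -105.1 tilt [ 8.e-04 -1.e-04 -1.e+00] q [ 0.015  0.324 -0.092  0.    -1.154  1.292] F [ 0.52 -0.31  0.65] M [ 0.074  0.011 -0.006] w 85.1
tool delta m [0.0004 0.0032 0.0004]
```

View pics/wrist5.png

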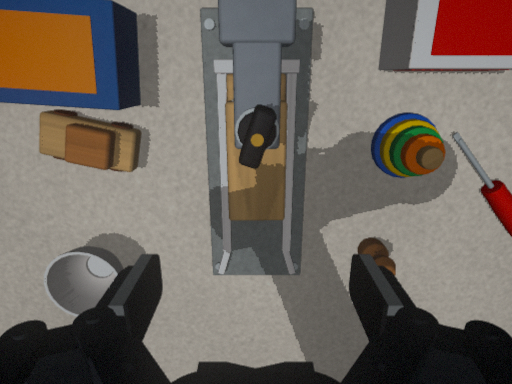

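Wing seen in the wrist view: brass dot at (257,141), bar from about (268,108) to (247,167). Taking a second view for height.

```bash
python3 -m crank '{"delta_pos":[[-0.03,0.01,0],[-0.03,0.01,0],[0,0,0],[0,0,0],[0,0,0]],"twist":[0,0,0,0,0]}' 
python3 look.py 6
cat > wing.py <<'E'
import sys
from h import *
obs=[]
for n in sys.argv[1:]:
    im=cv2.imread(f'pics/wrist{n}.png'); z=np.load(f'pics/wrist{n}.npz'); T=wristT(z['p'],z['q'])
    hsv=cv2.cvtColor(im,cv2.COLOR_BGR2HSV)
    roi=np.zeros(im.shape[:2],np.uint8); roi[60:235,150:390]=1
    dark=((im.max(2)<48).astype(np.uint8)*roi)
    k,l,st,ce=cv2.connectedComponentsWithStats(dark)
    y=((hsv[...,0]>12)&(hsv[...,0]<32)&(hsv[...,1]>140)&(hsv[...,2]>70)).astype(np.uint8)*roi
    # dot: yellow comp, small, near dark
    k2,l2,st2,ce2=cv2.connectedComponentsWithStats(y)
    near=cv2.dilate(dark,np.ones((9,9),np.uint8))
    c=[i for i in range(1,k2) if 25<st2[i,4]<400 and near[l2==i].mean()>.9]
    print(n,[ (ce2[i].round(1),st2[i,4]) for i in c],[ (ce[i].round(1),st[i]) for i in range(1,k) if st[i,4]>200])
    if c:
        u,v=ce2[c[0]]; obs.append(ray('wrist',u,v,T)); print(plane('wrist',u,v,163,T).round(1))
    P=depthpts('wrist',z['d'],T); top=(P[...,2]>156)&(P[...,2]<172)&(roi>0)
    print('top z',np.median(P[top][:,2]),top.sum())
    tv=cv2.morphologyEx(top.astype(np.uint8),cv2.MORPH_OPEN,np.ones((3,3)));
    vv,uu=np.nonzero(tv); pts=np.array([plane('wrist',a,b,163,T)[:2] for a,b in zip(uu,vv)],np.float32)
    print('rect',cv2.minAreaRect(pts))
    m=pts-pts.mean(0); w,V=np.linalg.eigh(m.T@m); print('axis deg',np.degrees(np.arctan2(V[1,1],V[0,1])),'centroid',pts.mean(0))
if len(obs)>1: print('tri',tri(obs[0],obs[1]))
E
python3 wing.py 5 6
```

```text
clock: 8.53
position: [564.9, -88.3, 300.4]
ee_rot: [-0.608, 0.794, -0.0, 0.0]
contact_force: [0.4, 0.1, 0.1]
gripper_width: 85.4
5 [(array([256.9, 139.8]), np.int32(136))] [(array([256.3, 134.2]), array([ 238,  105,   39,   63, 1500], dtype=int32))]
[ 610.7 -164.2  163. ]
top z 168.46070999229545 1366
rect ((611.9736328125, -164.68145751953125), (14.398197174072266, 39.11646270751953), 55.98068618774414)
axis deg 146.20306 centroid [ 612.5372  -164.96092]
6 [(array([357.4, 107.3]), np.int32(158))] [(array([188.5,  72.7]), array([184,  60,  11,  27, 266], dtype=int32)), (array([347.8, 102.9]), array([ 323,   74,   55,   64, 2103], dtype=int32))]
[ 610.7 -166.2  163. ]
top z 168.33488538341084 1688Traceback (most recent call last):
  File "wing.py", line 21, in <module>
    vv,uu=np.nonzero(tv); pts=np.array([plane('wrist',a,b,163,T)[:2] for a,b in zip(uu,vv)],np.float32)
                                        ~~~~~^^^^^^^^^^^^^^^^^^^
  File "h.py", line 9, in plane
    o,d=ray(n,u,v,T); return o+d*(z-o[2])/d[2]
        ~~~^^^^^^^^^
  File "h.py", line 6, in ray
    m,f=cam(n); T=m['T'] if T is None else T
        ~~~^^^
  File "h.py", line 4, in cam
    m=imaging.camera_model(n); f=192/np.tan(np.radians(m['vfov']/2)); return m,f
ValueError: time passes only in moves, steps and waits
```

View pics/wrist6.png

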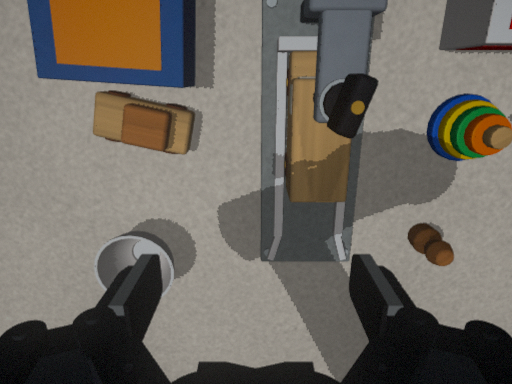

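```bash
sed -i 's/^def cam(n):/import functools\n@functools.lru_cache(None)\ndef cam(n):/; s/imaging.camera_model(.wrist.)\[.hand_eye.\]/cam("wrist")[0]["hand_eye"]/' h.py; python3 wing.py 5 6
```

```text
5 [(array([256.9, 139.8]), np.int32(136))] [(array([256.3, 134.2]), array([ 238,  105,   39,   63, 1500], dtype=int32))]
[ 610.7 -164.2  163. ]
top z 168.46070999229545 1366
rect ((611.9736328125, -164.68145751953125), (14.398197174072266, 39.11646270751953), 55.98068618774414)
axis deg 146.20306 centroid [ 612.5372  -164.96092]
6 [(array([357.4, 107.3]), np.int32(158))] [(array([188.5,  72.7]), array([184,  60,  11,  27, 266], dtype=int32)), (array([347.8, 102.9]), array([ 323,   74,   55,   64, 2103], dtype=int32))]
[ 610.7 -166.2  163. ]
top z 168.33488538341084 1688
rect ((612.2734985351562, -164.24252319335938), (16.790752410888672, 38.453800201416016), 55.973045349121094)
axis deg 145.94507 centroid [ 612.65906 -164.62122]
tri (array([ 611.79345029, -164.460237  ,  169.4717012 ]), np.float64(0.08311997775437555))
```

Run:
```python
from h import *
for n,pts in [('5',[(258,30),(258,70),(255,200),(250,250),(350,100),(430,155),(60,60),(262,115),(251,158)]),('6',[(345,50),(320,180),(300,240),(220,200)])]:
    z=np.load(f'pics/wrist{n}.npz'); P=depthpts('wrist',z['d'],wristT(z['p'],z['q']))
    for u,v in pts: print(n,u,v,np.median(P[v-3:v+4,u-3:u+4].reshape(-1,3),0).round(1))
```

```text
5 258 30 [ 675.6 -182.6  128.6]
5 258 70 [ 651.3 -176.1  127.7]
5 255 200 [ 537.2 -142.9   70.2]
5 250 250 [ 456.  -114.5   14.6]
5 350 100 [ 597.2 -265.7    2.1]
5 430 155 [ 538.7 -311.2   72.2]
5 60 60 [705.1 -12.   62.7]
5 262 115 [ 625.4 -171.3  168.7]
5 251 158 [ 601.6 -158.   168.8]
6 345 50 [ 644.9 -173.8  127.8]
6 320 180 [ 537.7 -145.1   70.4]
6 300 240 [ 449.1 -113.3   14.3]
6 220 200 [519.8 -32.7   2.2]
```

```bash
python3 -m crank '{"delta_pos":[[0,0,0],[0,0,0],[0,0,0],[0,0,0]],"twist":[0.11,0.11,0.11,0]}' 
python3 plan.py 612 -164.3 240
```

```text
clock: 8.92
position: [565.0, -89.4, 299.9]
ee_rot: [-0.468, 0.884, -0.0, -0.0]
contact_force: [0.7, 0.3, -0.5]
gripper_width: 85.7
clock 8.9167 pos [565.  -89.4 299.9] head -124.21 tilt [-0.e+00 -1.e-04 -1.e+00] q [ 0.126  0.298 -0.132  0.    -1.141  0.847] F [ 0.71  0.31 -0.48] M [ 0.01  -0.02   0.018] w 85.7
tool delta m [ 0.0355 -0.081   0.0599]
```

```bash
python3 -m crank '{"delta_pos":[[0.012,-0.027,0],[0.012,-0.027,0],[0.0115,-0.027,0],[0,0,0.03],[0,0,0.03],[0,0,0],[0,0,0]],"twist":[0,0,0,0,0,0,0]}' 
python3 plan.py 612 -164.3 209
python3 look.py 7
```

```text
clock: 9.5
position: [611.6, -164.0, 238.5]
ee_rot: [-0.47, 0.883, 0.001, -0.002]
contact_force: [1.0, 0.2, 0.9]
gripper_width: 85.3
clock 9.5 pos [ 611.6 -164.   238.5] head -123.96 tilt [-4.3e-03 -5.0e-04 -1.0e+00] q [-7.000e-03  4.500e-01 -6.000e-02  1.000e-03 -1.065e+00  9.840e-01] F [1.02 0.22 0.85] M [-0.027 -0.017 -0.026] w 85.3
tool delta m [-0.     -0.0006  0.0295]
```

View pics/wrist7.png

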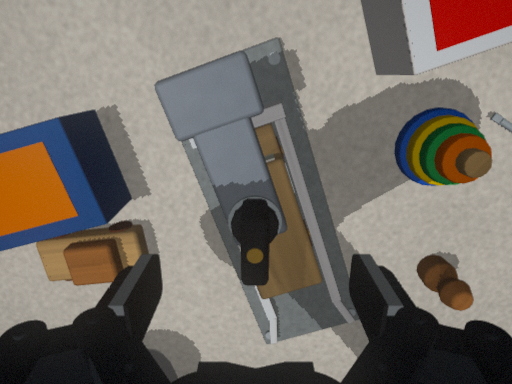

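The wing is upright in the image at column 255, between the open fingers, so alignment is good. Descend and close.

```bash
python3 -m crank '{"delta_pos":[[0,0,0.01],[0,0,0.01],[0,0,0.01],[0,0,0],[0,0,0]],"twist":[0,0,0,0,0]}' 
python3 plan.py 612 -164.3 209
python3 -m crank '{"delta_pos":[[0,0,0],[0,0,0],[0,0,0],[0,0,0],[0,0,0],[0,0,0],[0,0,0],[0,0,0]],"twist":[0,0,0,0,0,0,0,0]}' 0
python3 -m crank '{"delta_pos":[[0,0,0],[0,0,0]],"twist":[0,0]}'
python3 plan.py
python3 - <<'E'
import cv2
from bench import imaging
im,d=imaging.get_image('scene'); a=im[150:310,135:295]; cv2.imwrite('pics/scene8z.png',cv2.resize(a,None,fx=3.7,fy=3.7,interpolation=cv2.INTER_CUBIC))
E
```

```text
clock: 9.97
position: [612.0, -163.0, 209.2]
ee_rot: [-0.47, 0.883, 0.0, -0.001]
contact_force: [1.4, 0.5, 1.1]
gripper_width: 85.6
clock 9.9667 pos [ 612.  -163.   209.2] head -123.99 tilt [-1.6e-03 -1.0e-04 -1.0e+00] q [-0.005  0.476 -0.097  0.    -1.     0.983] F [1.37 0.54 1.1 ] M [0.03  0.012 0.024] w 85.6
tool delta m [ 0.0011 -0.0007  0.0002]
clock: 10.63
position: [612.0, -163.7, 210.3]
ee_rot: [-0.469, 0.883, -0.0, -0.0]
contact_force: [-1.6, -3.4, 2.9]
gripper_width: 13.4
clock: 10.8
position: [612.1, -163.7, 210.3]
ee_rot: [-0.469, 0.883, -0.0, -0.0]
contact_force: [-2.3, -4.9, 4.2]
gripper_width: 13.3
clock 10.8 pos [ 612.1 -163.7  210.3] head -124.03 tilt [-5.e-04 -8.e-04 -1.e+00] q [-6.000e-03  4.740e-01 -9.600e-02  1.000e-03 -1.001e+00  9.820e-01] F [-2.29 -4.88  4.23] M [-0.969  0.792  0.041] w 13.3
```

View pics/scene8z.png

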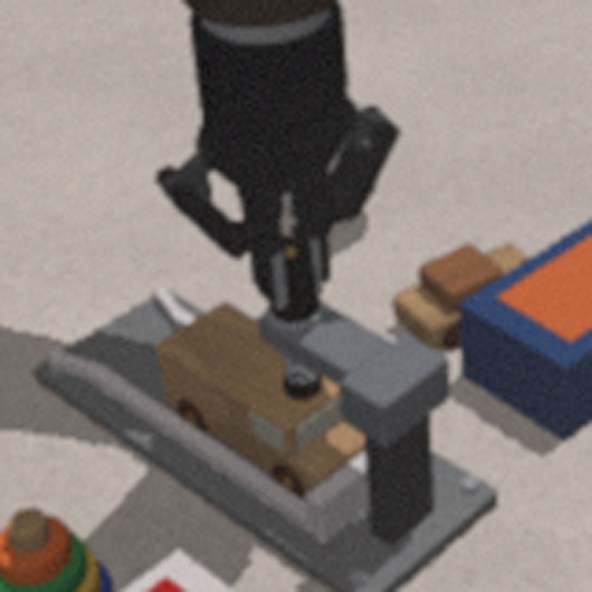

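Gripped at 13.3 mm (bar 14 mm). I'll ease the side load and start turning.

```bash
python3 -m crank '{"delta_pos":[[0.001,0,0],[0,0,0]],"twist":[0,0]}'; python3 plan.py
python3 -m crank '{"delta_pos":[[0,0,0],[0,0,0],[0,0,0],[0,0,0]],"twist":[0.08,0.08,0.08,0.08]}'; python3 plan.py
python3 -m crank '{"delta_pos":[[0,0,0],[0,0,0],[0,0,0],[0,0,0]],"twist":[0.08,0.08,0.08,0.08]}'; python3 plan.py
```

```text
clock: 11.02
position: [612.0, -163.8, 210.3]
ee_rot: [-0.469, 0.883, -0.0, 0.0]
contact_force: [-2.9, -1.5, 4.1]
gripper_width: 13.3
clock 11.0167 pos [ 612.  -163.8  210.3] head -124.02 tilt [ 9.e-04  3.e-04 -1.e+00] q [-0.007  0.474 -0.096 -0.    -1.     0.984] F [-2.93 -1.47  4.07] M [-0.303  0.651  0.011] w 13.3
clock: 11.35
position: [612.1, -163.7, 210.4]
ee_rot: [-0.321, 0.947, -0.0, 0.0]
contact_force: [-1.9, -0.8, 4.8]
gripper_width: 13.0
clock 11.35 pos [ 612.1 -163.7  210.4] head -142.53 tilt [ 0.001  0.    -1.   ] q [-0.006  0.474 -0.096 -0.    -0.999  0.66 ] F [-1.88 -0.78  4.79] M [-0.267  0.548  0.122] w 13.0
clock: 11.68
position: [612.3, -163.6, 210.3]
ee_rot: [-0.166, 0.986, -0.0, 0.001]
contact_force: [-1.5, -0.6, 4.7]
gripper_width: 13.2
clock 11.6833 pos [ 612.3 -163.6  210.3] head -160.86 tilt [ 1.4e-03  1.0e-04 -1.0e+00] q [-0.006  0.474 -0.096 -0.    -0.999  0.34 ] F [-1.53 -0.62  4.65] M [-0.321  0.474  0.117] w 13.2
```

```bash
python3 -m crank '{"delta_pos":[[0,0,0],[0,0,0],[0,0,0],[0,0,0],[0,0,0]],"twist":[0.08,0.08,0.08,0.08,0.08]}' >/dev/null; python3 plan.py
python3 -m crank '{"delta_pos":[[0,0,0],[0,0,0],[0,0,0],[0,0,0],[0,0,0]],"twist":[0.08,0.08,0.08,0.08,0.08]}'>/dev/null; python3 plan.py
python3 -m crank '{"delta_pos":[[0,0,0],[0,0,0],[0,0,0],[0,0,0],[0,0,0]],"twist":[0.08,0.08,0.08,0.08,0.08]}'>/dev/null; python3 plan.py
```

```text
clock 12.1 pos [ 612.5 -163.6  210.4] head 176.23 tilt [ 0.0021 -0.     -1.    ] q [-0.006  0.474 -0.096 -0.    -0.999 -0.06 ] F [-0.74 -0.06  4.47] M [-0.333  0.247  0.16 ] w 13.0
clock 12.5167 pos [ 612.8 -163.7  210.3] head 153.32 tilt [ 2.7e-03 -2.0e-04 -1.0e+00] q [-0.006  0.474 -0.096  0.    -0.998 -0.46 ] F [-0.45 -1.25  2.79] M [-0.484  0.088  0.173] w 13.2
clock 12.9333 pos [ 612.9 -163.8  210.4] head 130.4 tilt [ 3.1e-03 -6.0e-04 -1.0e+00] q [-0.006  0.475 -0.096  0.001 -0.997 -0.86 ] F [ 0.24 -1.81  2.5 ] M [-0.715  0.015  0.19 ] w 12.9
```

Turned 1.84 rad; torque is rising gently to 0.19 N m as the spring takes load. Finer steps from here.

```bash
cat > t.py <<'E'
from bench import arm
import numpy as np
from scipy.spatial.transform import Rotation as R
s=arm.read_state(); r=R.from_quat(s['ee_rot']).as_matrix()
print(round(s['clock'],2),'head %.2f'%np.degrees(np.arctan2(r[1,0],r[0,0])),'q6 %.3f'%s['joints'][5],'Mz %.3f'%s['wrist_torque'][2],'tau6 %.3f'%s['joint_efforts'][5],'w %.1f'%s['gripper_width'],s['contact_force'].round(1))
E
python3 -m crank '{"delta_pos":[[0,0,0],[0,0,0],[0,0,0],[0,0,0]],"twist":[0.05,0.05,0.05,0]}' >/dev/null; python3 t.py
python3 -m crank '{"delta_pos":[[0,0,0],[0,0,0],[0,0,0],[0,0,0]],"twist":[0.05,0.05,0.05,0]}' >/dev/null; python3 t.py
python3 -m crank '{"delta_pos":[[0,0,0],[0,0,0],[0,0,0]],"twist":[0.04,0.04,0]}' >/dev/null; python3 t.py
```

```text
13.27 head 121.94 q6 -1.007 Mz -0.134 tau6 -0.141 w 13.4 [ 1.3 -2.2  2.7]
13.6 head 113.40 q6 -1.156 Mz -0.132 tau6 -0.147 w 13.1 [ 2.3 -3.   2.5]
13.85 head 108.88 q6 -1.235 Mz -0.034 tau6 -0.133 w 13.2 [ 3.3 -3.   2.2]
```

Static friction hides the torque when the wrist is at rest, so I'll read it while turning.

```bash
python3 -m crank '{"delta_pos":[[0,0,0],[0,0,0]],"twist":[0.04,0.04]}' >/dev/null; python3 t.py
python3 -m crank '{"delta_pos":[[0,0,0],[0,0,0]],"twist":[0.03,0.03]}' >/dev/null; python3 t.py
python3 -m crank '{"delta_pos":[[0,0,0],[0,0,0]],"twist":[0.03,0.03]}' >/dev/null; python3 t.py
```

```text
14.02 head 104.30 q6 -1.315 Mz 0.199 tau6 0.119 w 13.1 [ 2.3 -3.   2.3]
14.18 head 100.88 q6 -1.375 Mz 0.170 tau6 0.020 w 13.0 [ 2.6 -3.6  2.1]
14.35 head 97.44 q6 -1.435 Mz 0.248 tau6 0.022 w 13.1 [ 2.7 -2.5  2.2]
```

```bash
python3 -m crank '{"delta_pos":[[0,0,0],[0,0,0]],"twist":[0.03,0.03]}' >/dev/null; python3 t.py
python3 -m crank '{"delta_pos":[[0,0,0]],"twist":[0.03]}' >/dev/null; python3 t.py
python3 -m crank '{"delta_pos":[[0,0,0]],"twist":[0.03]}' >/dev/null; python3 t.py
```

```text
14.52 head 94.01 q6 -1.495 Mz 0.181 tau6 0.020 w 12.9 [ 3.2 -4.8  0.9]
14.6 head 92.28 q6 -1.525 Mz 0.181 tau6 0.019 w 13.0 [ 2.8 -3.8  1.1]
14.68 head 90.57 q6 -1.555 Mz 0.184 tau6 0.018 w 13.2 [ 2.3 -4.6  2.7]
```

```bash
python3 -m crank '{"delta_pos":[[0,0,0]],"twist":[0.03]}' >/dev/null; python3 t.py
python3 -m crank '{"delta_pos":[[0,0,0]],"twist":[0.03]}' >/dev/null; python3 t.py
```

```text
14.77 head 88.85 q6 -1.584 Mz 0.261 tau6 0.016 w 13.0 [ 2.8 -5.2  1.1]
14.85 head 87.13 q6 -1.614 Mz 0.242 tau6 0.015 w 13.4 [ 2.6 -4.2  2. ]
```

```bash
python3 -m crank '{"delta_pos":[[-0.0008,-0.0008,0]],"twist":[0.03]}' >/dev/null; python3 t.py
python3 -m crank '{"delta_pos":[[0,0,0]],"twist":[0.03]}' >/dev/null; python3 t.py
python3 -m crank '{"delta_pos":[[0,0,0]],"twist":[0.03]}' >/dev/null; python3 t.py
python3 -m crank '{"delta_pos":[[0,0,0]],"twist":[0.03]}' >/dev/null; python3 t.py
```

```text
14.93 head 85.41 q6 -1.643 Mz 0.202 tau6 0.002 w 13.4 [ 5.5 -0.8  0.8]
15.02 head 83.70 q6 -1.673 Mz 0.223 tau6 0.020 w 13.2 [ 5.1 -3.   0.9]
15.1 head 81.99 q6 -1.703 Mz 0.226 tau6 0.014 w 13.0 [ 2.8 -1.7  2.5]
15.18 head 80.27 q6 -1.733 Mz 0.228 tau6 0.013 w 12.8 [ 4.4 -2.6  1.1]
```

```bash
python3 -m crank '{"delta_pos":[[0,0,0]],"twist":[0.03]}' >/dev/null; python3 t.py
python3 -m crank '{"delta_pos":[[0,0,0]],"twist":[0.03]}' >/dev/null; python3 t.py
python3 -m crank '{"delta_pos":[[0,0,0]],"twist":[0.03]}' >/dev/null; python3 t.py
```

```text
15.27 head 78.55 q6 -1.763 Mz 0.217 tau6 0.011 w 13.2 [ 5.2 -2.3  0.6]
15.35 head 76.84 q6 -1.793 Mz 0.243 tau6 0.010 w 13.0 [ 3.8 -1.8  1.2]
15.43 head 75.12 q6 -1.823 Mz 0.248 tau6 0.009 w 13.5 [ 4.7 -3.3  0.7]
```

```bash
python3 -m crank '{"delta_pos":[[0,0,0]],"twist":[0.03]}' >/dev/null; python3 t.py
python3 -m crank '{"delta_pos":[[0,0,0]],"twist":[0.03]}' >/dev/null; python3 t.py
```

```text
15.52 head 73.40 q6 -1.853 Mz 0.289 tau6 0.008 w 13.2 [ 3.7 -2.2  2.2]
15.6 head 71.68 q6 -1.883 Mz 0.223 tau6 0.007 w 13.1 [ 3.4 -2.5  0.7]
```

```bash
python3 -m crank '{"delta_pos":[[0,0,0]],"twist":[0.03]}' >/dev/null; python3 t.py
python3 -m crank '{"delta_pos":[[0,0,0]],"twist":[0.03]}' >/dev/null; python3 t.py
```

```text
15.68 head 69.96 q6 -1.913 Mz 0.250 tau6 0.006 w 13.0 [ 4.9 -2.3  0.3]
15.77 head 68.24 q6 -1.943 Mz 0.199 tau6 0.005 w 13.4 [ 4.5 -3.4  1. ]
```

```bash
python3 -m crank '{"delta_pos":[[0,0,0]],"twist":[0.03]}' >/dev/null; python3 t.py
python3 -m crank '{"delta_pos":[[0,0,0]],"twist":[0.03]}' >/dev/null; python3 t.py
```

```text
15.85 head 66.52 q6 -1.973 Mz 0.238 tau6 0.004 w 13.1 [ 4.1 -2.7  1.3]
15.93 head 64.80 q6 -2.003 Mz 0.182 tau6 0.003 w 13.3 [ 2.9 -3.1  1.1]
```

```bash
python3 -m crank '{"delta_pos":[[0,0,0]],"twist":[0.03]}' >/dev/null; python3 t.py
```

```text
16.02 head 63.08 q6 -2.033 Mz 0.273 tau6 0.002 w 13.0 [ 5.1 -2.4  1.7]
```

```bash
python3 -m crank '{"delta_pos":[[0,0,0]],"twist":[0.03]}' >/dev/null; python3 t.py
python3 -m crank '{"delta_pos":[[0,0,0]],"twist":[0.03]}' >/dev/null; python3 t.py
```

```text
16.1 head 61.36 q6 -2.063 Mz 0.236 tau6 0.001 w 12.9 [ 4.5 -3.3  1.4]
16.18 head 59.65 q6 -2.093 Mz 0.193 tau6 -0.000 w 13.3 [ 4.4 -2.9  0.7]
```

```bash
python3 -m crank '{"delta_pos":[[0,0,0]],"twist":[0.03]}' >/dev/null; python3 t.py
python3 -m crank '{"delta_pos":[[0,0,0]],"twist":[0.03]}' >/dev/null; python3 t.py
```

```text
16.27 head 57.93 q6 -2.123 Mz 0.222 tau6 -0.001 w 12.9 [ 3.9 -3.5  0.2]
16.35 head 56.21 q6 -2.153 Mz 0.242 tau6 -0.013 w 12.8 [ 4.6 -3.7  1.7]
```

```bash
python3 -m crank '{"delta_pos":[[0,0,0]],"twist":[0.03]}' >/dev/null; python3 t.py
```

```text
16.43 head 54.49 q6 -2.183 Mz 0.202 tau6 -0.029 w 12.7 [ 4.8 -3.6  0.8]
```

```bash
python3 -m crank '{"delta_pos":[[0,0,0]],"twist":[0.03]}' >/dev/null; python3 t.py
python3 -m crank '{"delta_pos":[[0,0,0]],"twist":[0.03]}' >/dev/null; python3 t.py
```

```text
16.52 head 52.78 q6 -2.213 Mz 0.260 tau6 -0.044 w 13.2 [ 4.4 -3.2  1.2]
16.6 head 51.06 q6 -2.243 Mz 0.259 tau6 -0.060 w 13.4 [ 3.8 -3.9  1.1]
```

```bash
python3 -m crank '{"delta_pos":[[0,0,0]],"twist":[0.03]}' >/dev/null; python3 t.py
python3 -m crank '{"delta_pos":[[0,0,0]],"twist":[0.03]}' >/dev/null; python3 t.py
```

```text
16.68 head 49.35 q6 -2.273 Mz 0.307 tau6 -0.075 w 13.1 [ 3.9 -4.3  1.5]
16.77 head 47.63 q6 -2.303 Mz 0.301 tau6 -0.090 w 12.8 [ 4.1 -2.8  1.5]
```

```bash
python3 -m crank '{"delta_pos":[[0,0,0]],"twist":[0.03]}' >/dev/null; python3 t.py
```

```text
16.85 head 45.92 q6 -2.333 Mz 0.361 tau6 -0.105 w 13.2 [ 5.3 -3.5  0.5]
```

The tightening slope is now steep: Mz is 0.36 N m and tau6 falls 0.015 per step, about 5 N each, starting at heading 57°. That puts the pad at about 55–65 N. One small extra step and a hold, then back off 80° from the bottoming heading, to about 137°.

```bash
python3 -m crank '{"delta_pos":[[0,0,0],[0,0,0]],"twist":[0.02,0]}' >/dev/null; python3 t.py
python3 -m crank '{"delta_pos":[[0,0,0],[0,0,0]],"twist":[0,0]}' >/dev/null; python3 t.py
```

```text
17.02 head 44.79 q6 -2.352 Mz 0.213 tau6 -0.282 w 13.1 [ 4.  -3.1  1. ]
17.18 head 44.82 q6 -2.352 Mz 0.162 tau6 -0.166 w 13.1 [ 4.1 -2.7  2. ]
```

```bash
python3 -m crank '{"delta_pos":[[0,0,0],[0,0,0],[0,0,0],[0,0,0],[0,0,0],[0,0,0],[0,0,0],[0,0,0]],"twist":[-0.08,-0.08,-0.08,-0.08,-0.08,-0.08,-0.08,-0.08]}' >/dev/null; python3 t.py
python3 -m crank '{"delta_pos":[[0,0,0],[0,0,0],[0,0,0],[0,0,0],[0,0,0],[0,0,0],[0,0,0],[0,0,0]],"twist":[-0.08,-0.08,-0.08,-0.08,-0.08,-0.08,-0.08,-0.08]}' >/dev/null; python3 t.py
python3 -m crank '{"delta_pos":[[0,0,0],[0,0,0],[0,0,0],[0,0,0],[0,0,0],[0,0,0]],"twist":[-0.08,-0.08,-0.08,-0.08,-0.01,0]}' >/dev/null; python3 t.py; python3 plan.py
```

```text
17.85 head 81.65 q6 -1.709 Mz -0.094 tau6 -0.529 w 13.3 [ 4.5 -1.8  1. ]
18.52 head 118.32 q6 -1.069 Mz -0.134 tau6 -0.506 w 13.1 [ 4.1 -0.7  1.5]
19.02 head 136.91 q6 -0.745 Mz 0.193 tau6 -0.077 w 12.9 [5.5 1.  1.8]
clock 19.0167 pos [ 612.7 -164.   210.4] head 136.91 tilt [ 4.9e-03  6.0e-04 -1.0e+00] q [-0.007  0.474 -0.097 -0.001 -0.996 -0.745] F [5.51 1.01 1.77] M [ 0.253 -1.518  0.193] w 12.9
```

```bash
python3 -m crank '{"delta_pos":[[-0.0007,0.0007,0],[0,0,0]],"twist":[0,0]}' >/dev/null; python3 t.py
python3 -m crank '{"delta_pos":[[0,0,0],[0,0,0],[0,0,0],[0,0,0],[0,0,0],[0,0,0],[0,0,0],[0,0,0]],"twist":[0,0,0,0,0,0,0,0]}' 1
python3 -m crank '{"delta_pos":[[0,0,-0.01],[0,0,-0.02],[0,0,-0.03],[0,0,-0.03],[0,0.02,0],[0,0.03,0],[0,0,0],[0,0,0]],"twist":[0,0,0,0,0,0,0,0]}'
python3 plan.py; python3 look.py 9
python3 - <<'E'
import cv2
from bench import imaging
im,d=imaging.get_image('scene'); cv2.imwrite('pics/scene9.png',im); a=im[190:310,135:275]; cv2.imwrite('pics/scene9z.png',cv2.resize(a,None,fx=4.8,fy=4.8,interpolation=cv2.INTER_CUBIC))
im,d=imaging.get_image('top'); cv2.imwrite('pics/top9.png',im)
E
```

```text
19.18 head 136.88 q6 -0.745 Mz 0.212 tau6 -0.169 w 13.0 [4.6 2.3 2.6]
clock: 19.85
position: [611.8, -164.8, 209.8]
ee_rot: [0.368, 0.93, -0.0, -0.0]
contact_force: [-0.4, -0.2, 0.9]
gripper_width: 85.5
clock: 20.52
position: [646.7, -127.2, 300.3]
ee_rot: [0.367, 0.93, 0.0, 0.0]
contact_force: [-0.3, -0.9, -0.4]
gripper_width: 85.2
clock 20.5167 pos [ 646.7 -127.2  300.3] head 136.95 tilt [ 2.e-04  1.e-04 -1.e+00] q [ 0.051  0.445  0.094 -0.    -1.219 -0.802] F [-0.3  -0.87 -0.39] M [-0.009  0.048  0.007] w 85.2
```

View pics/wrist9.png

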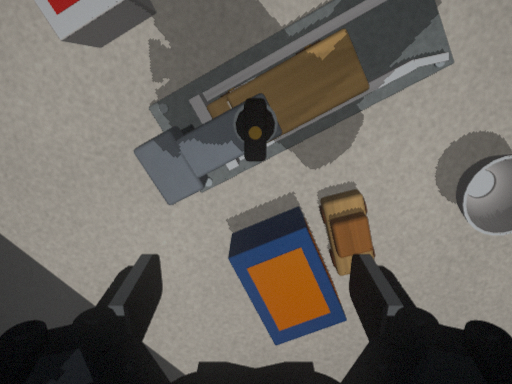

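View pics/scene9z.png

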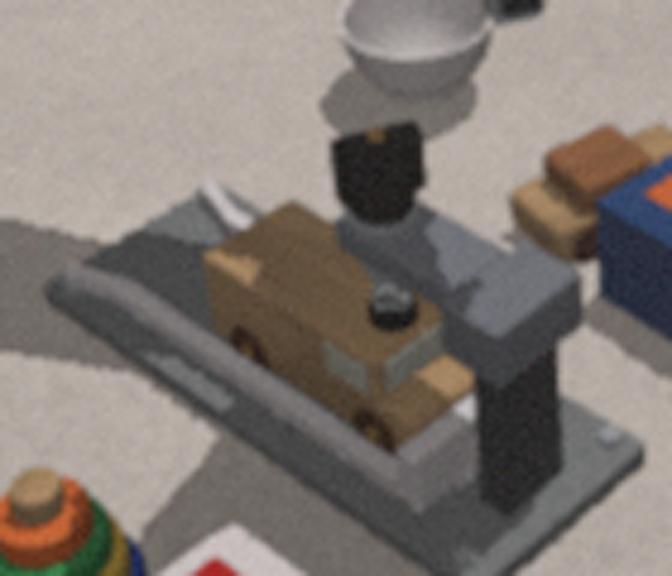

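The wing is left where I set it: bar vertical at column 255 in the wrist view, which matches the 137° heading. In the scene view the pad is on the roof and the nose is at the backstop. One last numeric check, then hand in.

Run:
```python
from h import *
z=np.load('pics/wrist9.npz'); T=wristT(z['p'],z['q']); P=depthpts('wrist',z['d'],T)
top=((P[...,2]>158)&(P[...,2]<173)).astype(np.uint8); top[230:]=0
v,u=np.nonzero(top); pts=np.array([plane('wrist',a,b,163,T)[:2] for a,b in zip(u,v)],np.float32); print(cv2.minAreaRect(pts))
a=cv2.imread('pics/top0.png').astype(int); b=cv2.imread('pics/top9.png').astype(int)
for nm,(x,y) in dict(racer=(255,204),ring=(371,236),carbox=(261,172),dollbox=(391,198),peg=(354,280),tub=(235,256),driver=(408,270)).items():
    A=a[y-14:y+15,x-14:x+15].mean(2).astype(np.float32);B=b[y-14:y+15,x-14:x+15].mean(2).astype(np.float32)
    print(nm,np.round(cv2.phaseCorrelate(A,B),2)) if 0 else print(nm,np.abs(A-B).mean().round(1),np.round(cv2.phaseCorrelate(A,B)[0],2))
from bench import job_done
print(job_done())
```

```text
((611.6830444335938, -164.6122283935547), (38.39645004272461, 14.09676742553711), 47.51042175292969)
racer 24.5 [-1.75  1.37]
ring 9.1 [ 0.13 -0.12]
carbox 38.5 [ 3.38 -0.89]
dollbox 3.9 [-0.01  0.04]
peg 5.6 [0.06 0.1 ]
tub 12.1 [-0.02 -0.23]
driver 5.8 [-0.01  0.03]
the job is handed in; nothing more can be done
None
```

I slid the van home, tightened the thumbscrew in one grasp until it bottomed, backed it off and handed the job in; the hand-in gave no verdict. The final pad force was not measured.

- **Van:** I pushed it about 55 mm with the closed fingers. It stopped at the backstop: position stalled while the push force rose to about 15 N. The scene view then showed the pad still clear of the roof. The last scene view still shows the nose at the backstop.
- **Tightening:** The torque rose gently on the spring, then steeply from about 3.1 rad of turning. I stopped about 0.2 rad past that point, at about 0.36 N m. I estimate 55–65 N on the pad, between the 33 N needed and the 120 N that crushes the van.
- **Back-off:** I turned the screw back to about 80° from where it bottomed. By the stated spring range that should leave roughly 8 N. The wing then measured 47.5°, against the 47° I set.
- **Robot:** The gripper was open, raised and clear of everything at hand-in.

**Checks that disagreed:**
- **Wing height:** Its top measured about 166 mm (168–169 mm in the uncorrected wrist view), against 163 mm from the text. I grasped a few millimetres higher to be safe.
- **Bystanders:** The before/after top-view comparison gave shifts under 0.3 px for five of the seven. The car box and racer gave unreliable shifts of 2–3 px (about 6–10 mm). I put that down to the arm's body or shadow over them in the later picture. The arm was never meant to go near them, and I felt no contact.

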